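# Open the fan filter of a slide viewer

## Robot

A 6-joint arm with a two-finger parallel gripper is mounted at the origin on the work surface. World frame = base frame: x ahead of the robot, y to its left, z up, the work surface at z = 0. Lengths are in m, angles in rad, forces in N, time in s.
With the tool pointing down it reaches from about 0.225 to 0.875 m from the base axis. Payload 3.4 kg.
Tool frame: the origin (TCP) lies midway between the tips of the shut fingers; the grasp point (between the pads) lies 19 mm behind it; z points along the fingers, x is the direction in which the jaws open and shut, and the axes are right-handed (so a half turn about z gives the same grasp; the last joint's range is limited). The gripper opens to 85 mm and grips with 20 to 120 N. Pads are 22 mm wide; open, the fingers measure 114 mm over their backs; the gripper's body (76 mm by 85 mm) begins 54 mm behind the grasp point. The pads swing forward as they close: fully open they stand 13 mm farther back than shut.
Start: joints at [-1.33, 0.276, 1.505, -0, 1.361, -0.121], TCP at [0.204, -0.538, 0.231] pointing down, gripper open.
Joint ranges: [-2.89, 2.89], [-0.75, 2.08], [0.22, 2.7], [-1.18, 4.32], [0.11, 2.71], [-2.7, 2.7]. Speed limits (rad/s): [2.57, 2.57, 3.14, 3.14, 3.14, 3.14].

## Interface

Orientations are given as [roll, pitch, yaw] about the fixed x, y, z axes, in that order (R = Rz(yaw) Ry(pitch) Rx(roll)).
In Python, from rig import r gives the robot as it stands. The module is installed in compiled form; this text tells all that it offers.
- The arm moves only by the tool move_arm, never from a script. Its argument "targets" is a list of rows, each a list of 5 numbers: the shift along the tool's x, y, z in m, then the turn about the tool's z in degrees, then the gripper's target within -1 to 1 (fully open at 1, half-way at 0, shut at -1). A call has 1 to 12 rows; each row shifts and turns the commanded pose from where the row before left it, along the tool's axes as they then stand; what a row does not reach is not made up. A row lasts 1/8 s, in which the tool goes at most 62.5 mm and 10.7 degrees, less where a joint would pass 70% of its speed; a pose out of reach is approached as far as the arm can. A call is refused whole if a number of a shift passes 0.0625 or a number of a turn 10.7, either way. A call with a gripper value outside its range is refused whole. The fingers move at their own pace and stop on an object; "squeeze" is the grip in N (left out, the last holds). Time passes only in rows, so rows that do not move let the fingers close. It gives the time, the measured TCP pose, the force and the opening at its end, in the units of the state.
- r.get_obs(): the state, without advancing time (a new reading comes with each control period).
- r.camera(name): name is "scene" or "side" or "wrist"; returns a dict with "frame" (400x640x3 uint8, red, green, blue), "z_map" (400x640 float32, m along the optical axis (not along the pixel's ray), 0 where there is no reading), "K" (3x3 intrinsics, pixels), "k1" (the pictures are not rectified: a ray, as slopes to the right and down, at radius r is drawn at 1 + k1 r^2 times it, then the intrinsics apply), "view" (4x4, takes a point from world to camera coordinates). Camera axes: x right, y down, z forward; pixel columns grow to the right and rows downward; lengths in m; the calibration is good to about 2 mm. A picture is of the moment at which its call begins.
- r.sign_off(): hands the job in, once; it reports no verdict.
The state is a dict: "t": time; "joint_pos": joint angles; "joint_velocities": joint speeds; "tau": joint torques, N m; "tcp_pos": TCP position; "ee_rot": TCP orientation; "force": force on the tool from outside, world axes, zero at the start; "ft_torque": the same for the moment, N m; "opening": opening from 0.0 (shut) to 1.0 (fully open).
Only numpy, scipy, OpenCV 4.12 (cv2) and the standard library are available. Lean on these libraries where they do the work, as an engineer would, in place of code of your own. Each camera call takes 0.05 s, during which the arm holds its last target.

## Task

Open the slide viewer's fan filter for cleaning: press the orange snap tab in until the louvred white lid is released and springs forward a little, then push the lid by its blue ridge, straight away from the tab, until it is wholly off its seat between the aluminium rails, the filter under it is completely uncovered and the lid lies flat on the viewer's rear deck. Press and push with the fingertips only: do not lift the lid, and leave the dropper bottles and the tube cap standing where they are.

Things in the scene. Friction and masses are not known exactly. Their poses are not given: they have to be found in the camera images.
- viewer: Pale grey-blue bench instrument, 310 x 420 x 110 mm, fixed. Origin at bench level under the middle of the filter lane; x points along the lane, from the tab to the bare rear deck (the way the lid is pushed), y left, z up. The flat deck is 110 mm above the bench, x -160 to 150, y -150 to 270 mm. A 20 mm high knob and a toggle switch stand on it at x -130 to -40, y -125 to -95
- landing (a point): middle of the bare deck behind the seat, x = 71, y = 0 in the viewer's frame, on the deck: here the lid is to lie. Bare from x = 0 to 142 mm, then a rim 8 mm high; low side strips, 5 mm high at y = +-49 to +-52, guide the lid's edges there but do not lap over it
- rails (a point): middle of the lid's seat at deck height, x = -52, y = 0 in the viewer's frame. Aluminium rails 8 mm high run beside it from x = -92 to -12 at y = +-43 to +-55 mm and lap over the lid's side edges, so it cannot be lifted there. Spring housings 6 mm high stand at x = -112 to -96, y = +-30 to +-42 mm
- filter (a point): centre of the top face of the filter cartridge (white frame, blue-grey pleats, 64 mm along x by 72 mm along y, 2.5 mm below the deck) that the lid hides at the start; at x = -48, y = 0 in the viewer's frame, so its opening ends at x = -16 mm
- tab (a joint): angle of the orange snap tab, rad: 0 up (latched), at most 0.14 pressed fully in; a spring brings it back. The tooth at its far end blocks the lid; it is clear of the lid beyond about 0.10
- tab_pad (a point): centre of the top of the tab's orange ribbed pad, 30 mm along the lane by 40 wide, 4 mm above the deck. The tab is hinged 27 mm nearer than this point; pressed straight down here the pad sinks about 4 mm to its stop, which takes 4 to 10 N. Within 0.5 s springs ease the lid some 14 mm forward, past the tooth; the tab may then be let go and the lid stays free
- lid: loose white louvred lid, 83 mm along x by 94 mm wide, 6 mm thick with an added ridge, 0.11 kg. Origin at the centre of its underside; axes as the viewer's. Latched it lies at x = -46 mm in the viewer's frame, after release at about -33 mm; it slides on the deck with 0.5 to 3 N
- lid_ridge (a point): middle of the upright near face of the lid's blue thumb ridge, the face to push against. The ridge is 80 mm wide; this face reaches from 7 mm below to 7 mm above this point, which is 13 mm above the deck; the ridge slopes away on the far side
- lid_tail (a point): middle of the near edge of the lid's catch loop, its rearmost point, 23 mm behind the ridge face, 3 mm above the deck (the loop is 36 mm wide and reaches 15 mm behind the lid plate, up to 5 mm above the deck)
- lid_left (a point): near left corner of the lid plate, 2 mm above the deck
- lid_right (a point): near right corner of the lid plate, 2 mm above the deck
- bottle_blue: loose dropper bottle with blue collar, 25 mm wide, 76 mm tall, standing on the viewer's deck right of the lane; origin at the centre of its foot
- bottle_yellow: loose dropper bottle with yellow collar, same size, in a shallow tray on the bench right of the viewer; origin at its foot
- bottle_grey: loose dropper bottle with grey collar, same size, in the same tray; origin at its foot
- tube_cap: loose purple tube cap, 17 mm wide, 20 mm tall, on the viewer's deck right of the lane; origin at its foot
Things that resemble listed ones, but are neither listed nor needed, are in the scene too. Leave any yellow look-alike of the lid alone.

How it is judged:
By the outcome, as a careful person would: the job done as asked, in the order asked, and still so for the second after the job is handed in, with the robot touching nothing.
It also fails if it takes over 35 s, if anything falls off the work surface, if the arm or the gripper's body presses on something with over 40 N, if the wrist force passes 120 N, or if a joint passes its speed limit or range.

## Working session

There is one attempt and no reset: what is moved stays moved. The work goes in short steps, Python scripts to look and compute and a tool call to move; the robot and the scene stay as the last step left them, time stands still between calls to the robot, and variables do not carry over. Pictures are saved under pics/ and viewed, and the job is handed in when it is done.

Besides the shell and the picture viewer there is one more tool, called by a JSON object that holds its "op" and its "data". move_arm: Moves the arm, as the interface text tells. Its arguments: {"type":"object","properties":{"targets":{"type":"array","items":{"type":"array","items":{"type":"number"}}},"squeeze":{"type":"number"}},"required":["targets"]}

```bash
mkdir -p pics
cat > h.py <<'E'
import numpy as np, cv2
from rig import r
def save(n,f): cv2.imwrite('pics/'+f+'.png',n[...,::-1])
def grab(name,f=None):
    c=r.camera(name)
    if f: save(c['frame'],f)
    return c
def ray(c,u,v):
    K=c['K']; k=c['k1']; k=float(np.ravel(k)[0])
    p=cv2.undistortPoints(np.array([[[u,v]]],float),K,np.array([k,0,0,0,0.]))[0,0]
    V=c['view']; R=V[:3,:3]; o=-R.T@V[:3,3]
    return o,R.T@np.array([p[0],p[1],1.])
def onz(c,u,v,z):
    o,d=ray(c,u,v); return o+d*(z-o[2])/d[2]
def dep(c,u,v):
    o,d=ray(c,u,v); return o+d*c['z_map'][int(round(v)),int(round(u))]
def proj(c,P):
    V=c['view'];q=V[:3,:3]@P+V[:3,3]; x,y=q[:2]/q[2]; s=1+float(np.ravel(c['k1'])[0])*(x*x+y*y)
    return c['K'][:2,:2]@np.array([x*s,y*s])+c['K'][:2,2]
E
python3 - <<'E'
from h import *
o=r.get_obs(); print(o)
for n in ['scene','side','wrist']:
    c=grab(n,n+'0'); print(n,c['K'],c['k1'],np.linalg.inv(c['view'])[:3])
E
```

```text
{'t': 0.0, 'joint_pos': array([-1.33000495e+00,  2.76580600e-01,  1.50617175e+00,  3.01060397e-05,
        1.36068246e+00, -1.20983508e-01]), 'joint_velocities': array([ 0.00071886, -0.00126895, -0.00090675, -0.00091154, -0.00026573,
       -0.00011252]), 'tau': array([-2.70484670e-04, -4.16783345e+01, -2.45807344e+01, -5.42794642e-04,
        1.09232054e-02, -1.52012749e-07]), 'tcp_pos': array([ 0.20339623, -0.53724475,  0.23043253]), 'ee_rot': array([-3.14134111e+00,  1.82514625e-03, -1.20902752e+00]), 'force': array([-0.23149858, -0.92571155,  1.18188227]), 'ft_torque': array([ 0.03717841,  0.01184751, -0.03083242]), 'opening': 1.0004094908833592}
scene [[398.92406795   0.         316.86269729]
 [  0.         398.92406795 200.54945329]
 [  0.           0.           1.        ]] -0.09936000350623 [[-0.86883165  0.36026778 -0.33961552  0.80638379]
 [ 0.49508814  0.63827311 -0.58948721  0.48000226]
 [ 0.0043942  -0.68030475 -0.73291618  0.7463943 ]]
side [[398.0027797    0.         320.19668444]
 [  0.         398.0027797  205.53245685]
 [  0.           0.           1.        ]] -0.08188298350739072 [[ 0.97384789 -0.144512    0.17531848  0.34437855]
 [-0.22641698 -0.55323318  0.80166601 -0.7235653 ]
 [-0.01885836 -0.82039584 -0.57148494  0.60395581]]
wrist [[283.41314559   0.         320.09717072]
 [  0.         283.41314559 196.10359493]
 [  0.           0.           1.        ]] -0.01366557702700805 [[ 0.35395617 -0.89735057 -0.26358488  0.27068247]
 [-0.93525959 -0.34024908 -0.09757083 -0.51187785]
 [-0.00212927  0.28105609 -0.95968898  0.37288281]]
```

View pics/scene0.png

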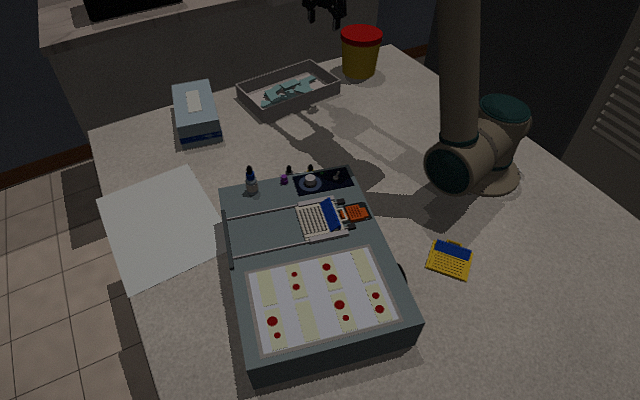

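View pics/side0.png

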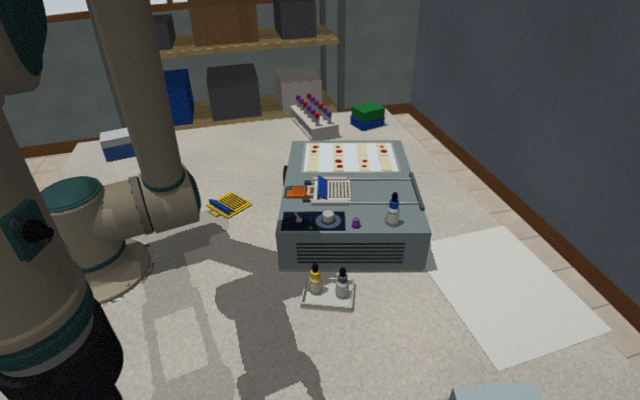

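View pics/wrist0.png

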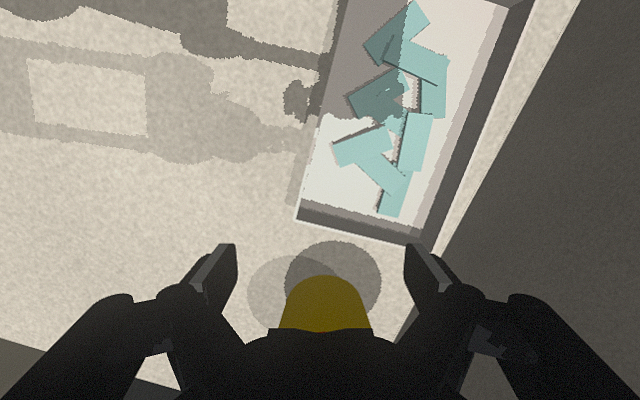

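Run:
```python
from h import *
c=grab('scene'); f=c['frame'][150:260,200:400]; save(cv2.resize(f,(800,440),interpolation=cv2.INTER_CUBIC),'sc1')
d=grab('side'); f=d['frame'][130:280,260:450]; save(cv2.resize(f,(760,600),interpolation=cv2.INTER_CUBIC),'si1')
for q in [(219,187),(350,167),(421,323),(246,367)]: print('scene',q,onz(c,*q,.11), dep(c,*q))
for q in [(279,234),(427,234),(291,142),(404,142)]: print('side',q,onz(d,*q,.11))
for n,cc in (('scene',c),('side',d)):
    hsv=cv2.cvtColor(cc['frame'],cv2.COLOR_RGB2HSV)
    for nm,lo,hi in (('orange',(5,150,100),(16,255,255)),('blue',(105,130,60),(125,255,255)),('purple',(130,80,40),(155,255,255))):
        m=cv2.inRange(hsv,lo,hi); k,l,s,ce=cv2.connectedComponentsWithStats(m)
        for i in range(1,k):
            if s[i,4]>15: print(n,nm,s[i],ce[i],onz(cc,*ce[i],.115))
```

```text
scene (219, 187) [ 0.68329913 -0.17676851  0.11      ] [ 0.66181174 -0.29142367 -0.00109795]
scene (350, 167) [ 0.3896075  -0.08740556  0.11      ] [ 3.17478808e-01 -1.85603047e-01 -1.36518956e-04]
scene (421, 323) [0.49779192 0.30554724 0.11      ] [0.49751131 0.3053886  0.10942132]
scene (246, 367) [0.78878026 0.22686071 0.11      ] [0.78881311 0.22733316 0.11118775]
side (279, 234) [ 0.3947233  -0.10600057  0.11      ]
side (427, 234) [ 0.67692398 -0.17905457  0.11      ]
side (291, 142) [0.48714187 0.2972633  0.11      ]
side (404, 142) [0.79493164 0.21428077 0.11      ]
scene orange [346 205  22  15 153] [356.60130719 211.8627451 ] [0.45698128 0.04160246 0.115     ]
scene blue [320 198  21  34 332] [329.46686747 213.86144578] [0.50965314 0.01821955 0.115     ]
scene blue [434 239  37  22 379] [452.55145119 249.65699208] [0.34677829 0.2176497  0.115     ]
scene purple [281 174   6   5  20] [283.7  175.95] [ 0.54191857 -0.13203099  0.115     ]
side orange [286 186  21  11 177] [296.71751412 191.93220339] [0.45508176 0.02830483 0.115     ]
side blue [ 164   69   29   56 1065] [177.
[... 323 characters left out ...]
326465  0.115     ]
side blue [390 199   9  10  62] [393.59677419 204.14516129] [ 0.64857485 -0.07254738  0.115     ]
side blue [210 200  22  14 114] [220.02631579 206.04385965] [0.28301054 0.01553236 0.115     ]
side purple [296  95   7   9  39] [299.07692308  98.64102564] [0.57201823 0.62689148 0.115     ]
side purple [310  96   8   9  39] [313.76923077 100.17948718] [0.61880369 0.59694407 0.115     ]
side purple [307 105   8  10  47] [310.34042553 109.23404255] [0.58944808 0.51588159 0.115     ]
side purple [322 107   9  10  46] [326.30434783 111.26086957] [0.63618672 0.48384207 0.115     ]
side purple [352 217   8  12  75] [355.45333333 222.70666667] [ 0.54958542 -0.11480559  0.115     ]
```

View pics/sc1.png

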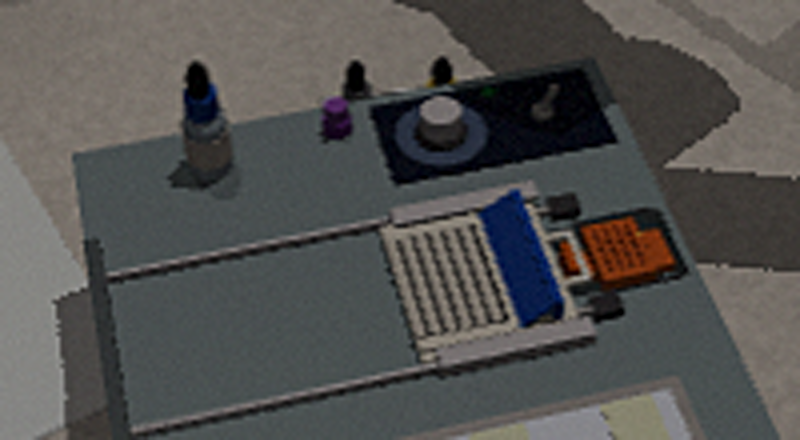

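View pics/si1.png

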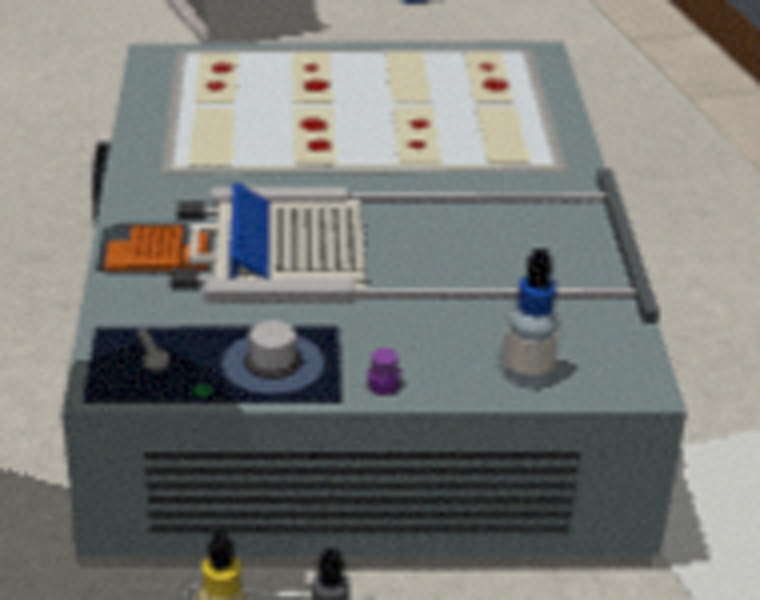

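```bash
cat >> h.py <<'E'
def fit(A,B):
    A=np.array(A)[:,:2];B=np.array(B)[:,:2];a=A-A.mean(0);b=B-B.mean(0)
    th=np.arctan2((a[:,0]*b[:,1]-a[:,1]*b[:,0]).sum(),(a*b).sum())
    R=np.array([[np.cos(th),-np.sin(th)],[np.sin(th),np.cos(th)]]);t=B.mean(0)-R@A.mean(0)
    return th,R,t,(B-(A@R.T+t))
E
python3 - <<'E'
from h import *
c=grab('scene');d=grab('side')
m=[(.15,-.15),(-.16,-.15),(-.16,.27),(.15,.27)]
s=[(219,188.5),(347.5,165),(421,323),(246,367)]
S=[(431,233),(276,233),(292.5,141),(400.7,141)]
w=[onz(c,*q,.11) for q in s];W=[onz(d,*q,.11) for q in S]
for A,B in ((m,w),(m,W),(m+m,w+W)):
    th,R,t,e=fit(A,B); print(th,np.degrees(th),t,np.round(e*1000,1).tolist())
# other features in viewer frame: pixel -> model
def vf(P): return np.round((R.T@(P[:2]-t))*1000,1)
for nm,q,z in [('rimfar',(90,240),.118),('rimnear',(128,436),.118),('railR far',(393,222),.118),('railR near',(535,186),.118),('railL far',(440,360),.118),('railL near',(590,330),.118),
  ('tab corner',(592,222),.114),('tab c2',(660,225),.114),('tab c3',(673,275),.114),('tab c4',(612,285),.114),('ridgetop R',(517,192),.13),('ridgetop L',(563,310),.13)]:
    print(nm,vf(onz(c,q[0]/4+200,q[1]/4+150,z)))
for nm,q,z in [('rimL',(605,172),.118),('rimR',(652,318),.118),('railL nearend',(213,190),.118),('railL far',(347,190),.118),('railR near',(205,293),.118),('railR far',(354,295),.118),('tab1',(112,228),.114),('tab2',(182,226),.114),('tab3',(182,268),.114),('tab4',(106,270),.114),('ridgetopL',(235,185),.13),('ridgetopR',(238,270),.12)]:
    print(nm,vf(onz(d,q[0]/4+260,q[1]/4+130,z)))
E
```

```text
-0.2576600212787242 -14.762831768521883 [0.58016736 0.00668742] [[-2.0, 4.3], [3.7, 1.3], [3.5, -3.0], [-5.2, -2.7]]
-0.25300930078527095 -14.496365112552011 [0.57885705 0.00205716] [[-0.6, 2.5], [3.0, 1.7], [0.8, -1.0], [-3.2, -3.3]]
-0.2553271394403846 -14.629167485082302 [0.57951262 0.00437205] [[-1.8, 6.4], [4.1, 4.1], [4.9, -0.5], [-4.1, -0.9], [-0.8, 0.5], [2.6, -1.0], [-0.5, -3.5], [-4.4, -5.1]]
rimfar [145.  -69.7]
rimnear [140.6  60.1]
railR far [-12.7 -41.3]
railR near [-93.3 -47.3]
railL far [-14.1  53.9]
railL near [-91.4  55. ]
tab corner [-116.4  -17.6]
tab c2 [-150.9   -6.3]
tab c3 [-145.6   28.6]
tab c4 [-112.7   26.8]
ridgetop R [-79.1 -34.7]
ridgetop L [-78.7  48.3]
rimL [144.6  70.8]
rimR [144.8 -81.1]
railL nearend [-91.3  50.2]
railL far [-11.7  49.8]
railR near [-91.1 -57.9]
railR far [-11.  -59.8]
tab1 [-148.5   14.4]
tab2 [-108.    16.4]
tab3 [-105.4  -27.5]
tab4 [-147.7  -29.5]
ridgetopL [-77.5  35.7]
ridgetopR [-73.8 -38.6]
```

Run:
```python
from h import *
o=r.get_obs(); th=-.2553; R=np.array([[np.cos(th),-np.sin(th)],[np.sin(th),np.cos(th)]]); t=np.array([.5795,.0044])
y=th-np.pi/2; X=np.array([np.cos(y),np.sin(y)]);Y=np.array([np.sin(y),-np.cos(y)])
g=t+R@[-.130,0]; D=g-o['tcp_pos'][:2]; print(g,D,D@X,D@Y)
```

```text
[0.45371361 0.03722964] [0.25022283 0.57492403] -0.6194795412637577 -0.09692365945228522
```

{"op": "move_arm", "data": {"targets": [[0, 0, -0.02, 8.85, -1], [0, 0, -0.01, 8.85, -1], [0, 0, 0, 8.85, -1], [0, 0, 0, 8.85, -1], [-0.05, -0.008, 0, 0, -1], [-0.05, -0.008, 0, 0, -1], [-0.05, -0.008, 0, 0, -1], [-0.05, -0.008, 0, 0, -1], [-0.05, -0.008, 0, 0, -1], [-0.05, -0.008, 0, 0, -1], [-0.05, -0.008, 0, 0, -1], [-0.05, -0.008, 0, 0, -1]]}}

```text
t: 1.85
tcp_pos: [0.3672, -0.1656, 0.2616]
ee_rot: [-3.141, -0.0, -1.827]
force: [0.7, -0.8, -0.2]
opening: 0.002
```

{"op": "move_arm", "data": {"targets": [[-0.05, -0.008, 0.01, 0, -1], [-0.05, -0.008, 0.02, 0, -1], [-0.05, -0.008, 0.02, 0, -1], [-0.05, -0.008, 0.01, 0, -1], [-0.0195, -0.001, 0, 0, -1], [0, 0, 0, 0, -1], [0, 0, 0, 0, -1]]}}

```text
t: 2.72
tcp_pos: [0.454, 0.0363, 0.2014]
ee_rot: [-3.141, -0.001, -1.827]
force: [-0.0, -0.2, 0.2]
opening: -0.003
```

Run:
```python
from h import *
o=r.get_obs(); print(o['t'],o['tcp_pos'],o['ee_rot'],o['force'],o['opening'])
c=grab('wrist','w1'); print(proj(c,o['tcp_pos']))
d=grab('side'); f=d['frame'][90:240,240:430]; save(cv2.resize(f,(760,600),interpolation=cv2.INTER_CUBIC),'si2')
```

```text
2.725 [0.45401615 0.03631617 0.20137224] [-3.14147334e+00 -7.45827275e-04 -1.82691952e+00] [-0.01767547 -0.21275425  0.15428138] -0.002778529779882336
[321.02104237 248.09276719]
```

View pics/w1.png

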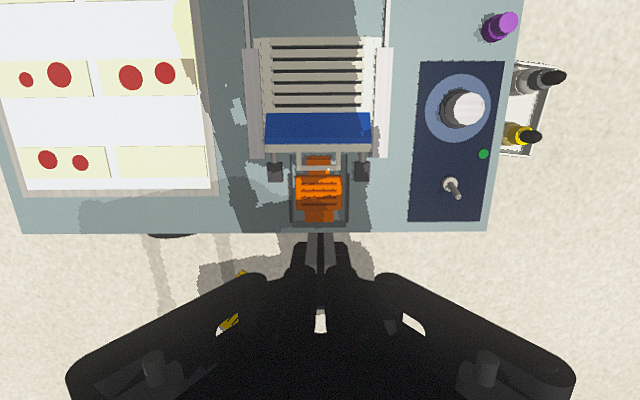

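View pics/si2.png

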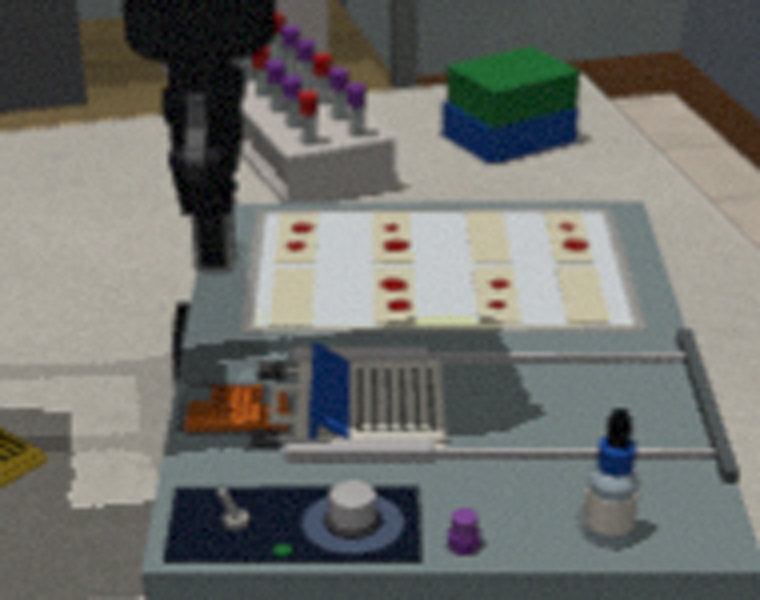

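Run:
```python
from h import *
c=grab('wrist'); o=r.get_obs()
save(cv2.resize(c['frame'][90:240,230:400],(680,600),interpolation=cv2.INTER_CUBIC),'w1c')
th=o['ee_rot'][2]+np.pi/2;R=np.array([[np.cos(th),-np.sin(th)],[np.sin(th),np.cos(th)]])
print(np.degrees(th))
def rel(P): return np.round(R.T@(P[:2]-o['tcp_pos'][:2])*1000,1)
for n,q,z in [('pad TL',(296,178),.114),('pad TR',(341,178),.114),('pad BL',(296,208),.114),('pad BR',(342,208),.114),
 ('railL near',(250,158),.118),('railR near',(385,158),.118),('railL far',(242,48),.118),('railR far',(391,47),.118),('deck corner',(22,234),.11),('deck cornerR',(487,231),.11),('ridge BL',(264,144),.116),('ridgeBR',(371,152),.116)]:
    print(n,rel(onz(c,*q,z)),np.round(dep(c,*q)[2],4), rel(dep(c,*q)))
for q in [(320,185),(320,192),(320,203),(320,215),(230,150),(300,230)]: print(q,np.round(dep(c,*q),4))
hsv=cv2.cvtColor(c['frame'],cv2.COLOR_RGB2HSV)
```

```text
-14.755276838955234
pad TL [20.  20.5] 0.1131 [19.8 20.6]
pad TR [ 20.  -16.9] 0.1131 [ 19.8 -16.9]
pad BL [-6.3 21.1] 0.1139 [-6.3 21.1]
pad BR [ -6.3 -18.3] 0.092 [-13.8 -20.1]
railL near [37.2 56.6] 0.1177 [37.2 56.6]
railR near [ 37.3 -51.4] 0.1091 [ 35.9 -53.5]
railL far [117.1  57. ] 0.1086 [119.   59.3]
railR far [117.8 -50.7] 0.1172 [117.9 -50.9]
deck corner [-32.8 271.7] 0.1095 [-33.1 272.3]
deck cornerR [ -29.4 -149.2] -0.0015 [ -77.6 -220.5]
ridge BL [48.1 45.1] 0.1145 [47.9 45.4]
ridgeBR [ 41.8 -40.3] 0.1102 [ 41.  -41.4]
(320, 185) [0.4679 0.033  0.1145]
(320, 192) [0.462  0.0345 0.1145]
(320, 203) [0.4526 0.037  0.1144]
(320, 215) [0.4395 0.0404 0.107 ]
(230, 150) [0.5143 0.0968 0.1112]
(300, 230) [0.4313 0.061  0.1098]
```

View pics/w1c.png

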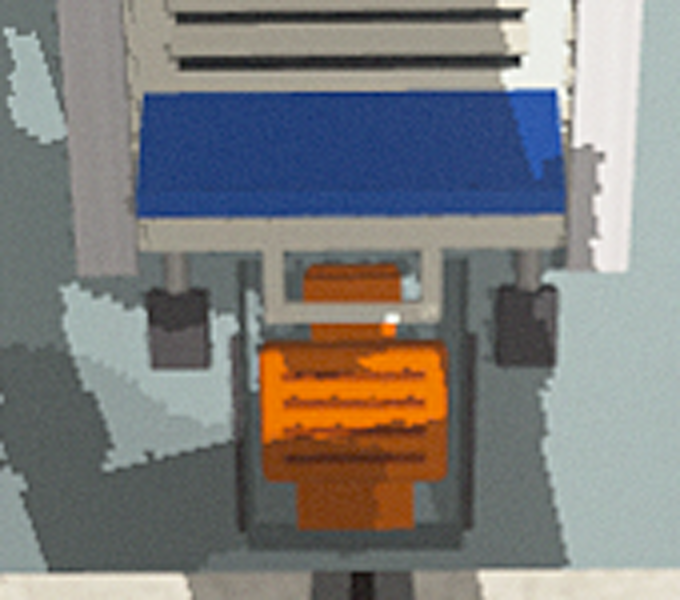

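{"op": "move_arm", "data": {"targets": [[-0.002, -0.007, 0.02, -0.4, -1], [0, 0, 0.03, 0, -1], [0, 0, 0.02, 0, -1], [0, 0, 0.01, 0, -1], [0, 0, 0.003, 0, -1], [0, 0, 0, 0, -1]]}}

```text
t: 3.62
tcp_pos: [0.462, 0.0368, 0.1188]
ee_rot: [-3.14, 0.0, -1.82]
force: [-0.2, 0.2, -0.0]
opening: -0.0
```

Run:
```python
from h import *
o=r.get_obs(); print(o['t'],o['tcp_pos'],o['ee_rot'],o['force'],o['opening'])
c=grab('wrist','w2')
d=grab('side'); f=d['frame'][130:240,270:410]; save(cv2.resize(f,(760,600),interpolation=cv2.INTER_CUBIC),'si3')
```

```text
3.625 [0.46200349 0.0368481  0.11880239] [-3.14045854e+00  9.99147415e-05 -1.82024557e+00] [-0.1901329   0.23737534 -0.02292538] -0.00011136228091731837
```

View pics/w2.png

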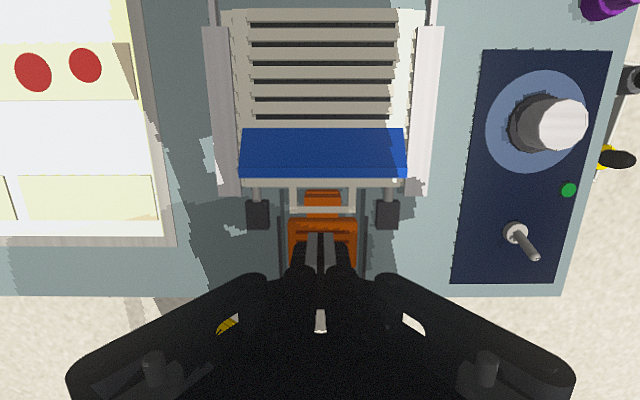

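View pics/si3.png

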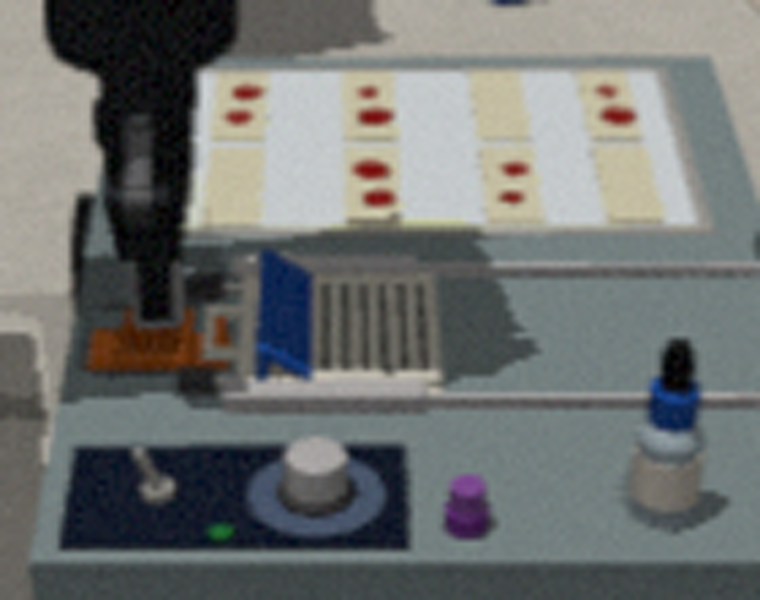

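{"op": "move_arm", "data": {"targets": [[0, 0, 0.004, 0, -1], [0, 0, 0.002, 0, -1], [0, 0, 0.002, 0, -1], [0, 0, 0.001, 0, -1], [0, 0, 0, 0, -1], [0, 0, 0, 0, -1]]}}

```text
t: 4.47
tcp_pos: [0.4631, 0.0368, 0.1108]
ee_rot: [-3.138, 0.0, -1.82]
force: [-0.6, -0.6, 9.3]
opening: -0.002
```

Run:
```python
from h import *
o=r.get_obs(); print(o['t'],o['tcp_pos'],o['ee_rot'],o['force'],o['opening'])
c=grab('wrist','w3')
```

```text
4.475 [0.46312932 0.03681457 0.11076582] [-3.13771177e+00  1.78444296e-04 -1.81958635e+00] [-0.58584665 -0.56689206  9.33762567] -0.0015718622367692156
```

View pics/w3.png

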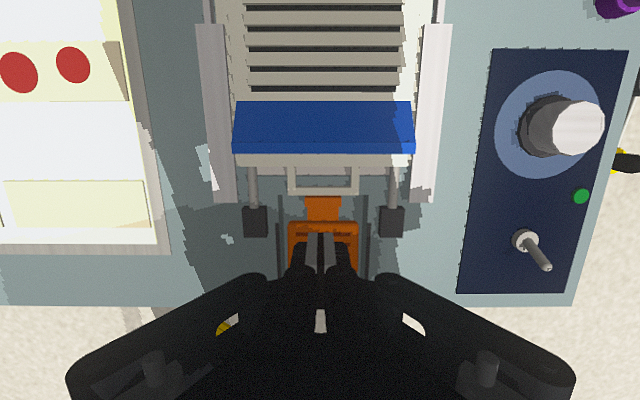

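{"op": "move_arm", "data": {"targets": [[0, 0, -0.02, 0, -1], [0, 0, -0.03, 0, -0.4], [0, -0.015, 0, 0, -0.4], [0, 0, 0, 0, -0.4], [0, 0, 0, 0, -0.4]]}}

```text
t: 5.15
tcp_pos: [0.4751, 0.0334, 0.1579]
ee_rot: [3.138, -0.001, -1.82]
force: [0.1, 0.1, 0.2]
opening: 0.297
```

Run:
```python
from h import *
o=r.get_obs(); print(o['t'],o['tcp_pos'],o['ee_rot'],o['force'],o['opening'])
c=grab('wrist','w4')
th=o['ee_rot'][2]+np.pi/2;R=np.array([[np.cos(th),-np.sin(th)],[np.sin(th),np.cos(th)]])
def rel(P): return np.round(np.r_[R.T@(P[:2]-o['tcp_pos'][:2]),P[2]]*1000,1)
hsv=cv2.cvtColor(c['frame'],cv2.COLOR_RGB2HSV); m=cv2.inRange(hsv,(108,150,50),(122,255,255)); m[:, :200]=0;m[:,450:]=0
k,l,s,ce=cv2.connectedComponentsWithStats(m); i=1+np.argmax(s[1:,4]); print(s[i])
for u in range(s[i,0]+8,s[i,0]+s[i,2],20):
    v=np.where(l[:,u]==i)[0]; print(u,v.min(),v.max(),'bottom edge@.116',rel(onz(c,u,v.max()+.5,.116)),'top@.130',rel(onz(c,u,v.max()+.5,.130)),'d',rel(dep(c,u,v.max()-2)))
```

```text
5.15 [0.475093   0.03341934 0.15794506] [ 3.13843790e+00 -5.82591751e-04 -1.82005263e+00] [0.11063058 0.1234524  0.19285543] 0.29743828481430007
[ 256  125  132   38 4895]
264 125 162 bottom edge@.116 [ 40.5  37.2 116. ] top@.130 [ 42.9  34.4 130. ] d [ 44.2  34.7 128.4]
284 125 162 bottom edge@.116 [ 40.5  24.1 116. ] top@.130 [ 42.9  22.3 130. ] d [ 44.5  22.2 130.5]
304 125 162 bottom edge@.116 [ 40.5  11.  116. ] top@.130 [ 42.9  10.2 130. ] d [ 44.4  10.2 129.6]
324 125 162 bottom edge@.116 [ 40.5  -2.1 116. ] top@.130 [ 42.9  -1.9 130. ] d [ 44.4  -1.9 129.6]
344 125 162 bottom edge@.116 [ 40.5 -15.2 116. ] top@.130 [ 42.9 -14.  130. ] d [ 44.6 -13.8 131. ]
364 125 162 bottom edge@.116 [ 40.5 -28.3 116. ] top@.130 [ 42.9 -26.1 130. ] d [ 44.5 -26.  130.3]
384 125 162 bottom edge@.116 [ 40.5 -41.4 116. ] top@.130 [ 42.9 -38.2 130. ] d [ 44.4 -38.1 129.7]
```

View pics/w4.png

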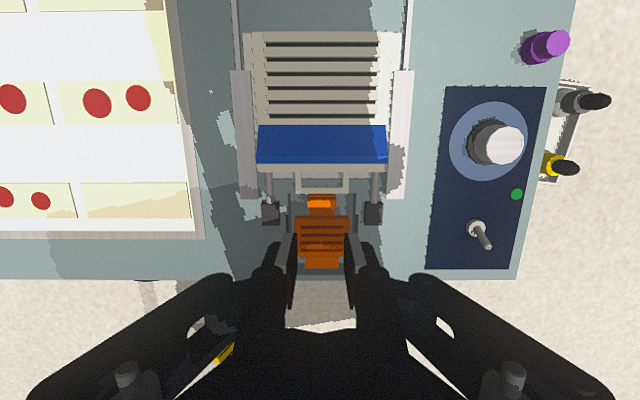

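{"op": "move_arm", "data": {"targets": [[0, -0.011, 0, 0, -0.4], [0, -0.011, 0.01, 0, -0.4], [0, 0, 0.015, 0, -0.4], [0, 0, 0.01, 0, -0.4], [0, 0, 0.004, 0, -0.4], [0, 0, 0, 0, -0.4]]}}

```text
t: 5.95
tcp_pos: [0.497, 0.0281, 0.1199]
ee_rot: [3.141, -0.0, -1.82]
force: [0.5, 0.3, 0.4]
opening: 0.298
```

Run:
```python
from h import *
o=r.get_obs(); print(o['t'],o['tcp_pos'],o['ee_rot'],o['force'],o['opening'])
c=grab('wrist','w5')
d=grab('side'); f=d['frame'][130:240,270:410]; save(cv2.resize(f,(760,600),interpolation=cv2.INTER_CUBIC),'si5')
```

```text
5.95 [0.49698016 0.02805495 0.11990704] [ 3.14075881e+00 -2.09921927e-04 -1.81978195e+00] [0.47560564 0.33095909 0.36782225] 0.2984593688180837
```

View pics/w5.png

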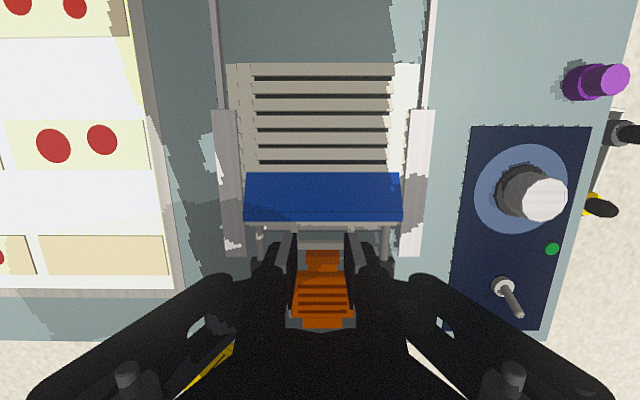

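View pics/si5.png

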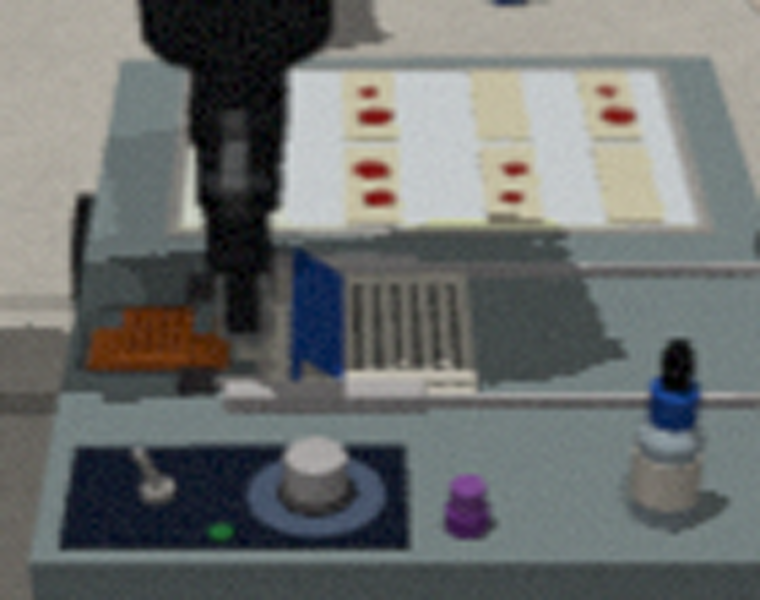

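{"op": "move_arm", "data": {"targets": [[0, -0.004, 0, 0, -0.4], [0, -0.005, 0, 0, -0.4], [0, -0.008, 0, 0, -0.4], [0, -0.01, 0, 0, -0.4], [0, -0.01, 0, 0, -0.4], [0, -0.01, 0, 0, -0.4], [0, -0.008, 0, 0, -0.4], [0, 0, 0, 0, -0.4]]}}

```text
t: 7.05
tcp_pos: [0.5517, 0.0142, 0.1202]
ee_rot: [-3.141, -0.0, -1.82]
force: [0.3, 0.1, 0.3]
opening: 0.299
```

Run:
```python
from h import *
o=r.get_obs(); print(o['t'],o['tcp_pos'],o['ee_rot'],o['force'],o['opening'])
c=grab('wrist','w6')
d=grab('side'); f=d['frame'][130:240,270:410]; save(cv2.resize(f,(760,600),interpolation=cv2.INTER_CUBIC),'si6')
```

```text
7.05 [0.55169474 0.01415068 0.12017073] [-3.14071022e+00 -2.38250750e-05 -1.82005482e+00] [0.30825336 0.12795874 0.26407378] 0.29859550161253773
```

View pics/w6.png

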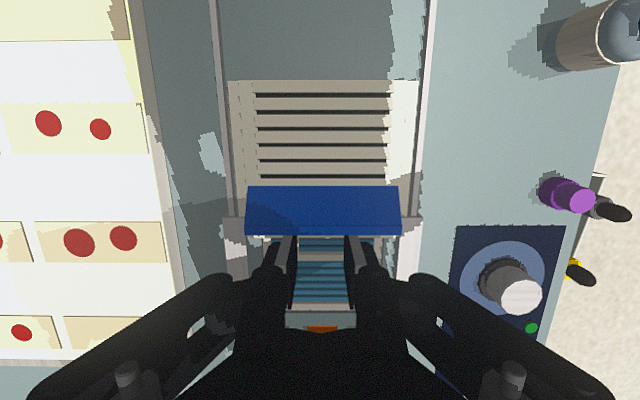

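View pics/si6.png

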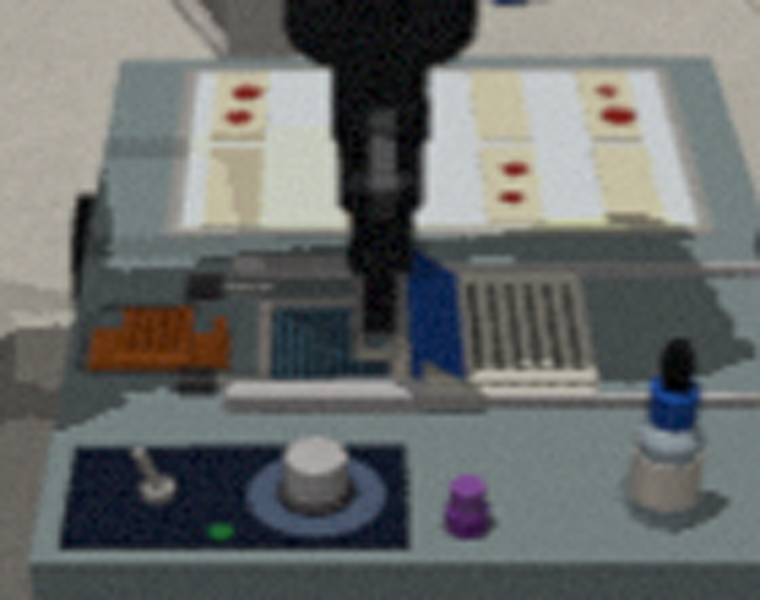

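{"op": "move_arm", "data": {"targets": [[0, -0.006, 0, 0, -0.4], [0, -0.01, 0, 0, -0.4], [0, -0.01, 0, 0, -0.4], [0, -0.01, 0, 0, -0.4], [0, -0.01, 0, 0, -0.4], [0, -0.007, 0, 0, -0.4], [0, -0.003, 0, 0, -0.4], [0, 0, 0, 0, -0.4]]}}

```text
t: 8.15
tcp_pos: [0.6053, 0.0005, 0.1202]
ee_rot: [-3.141, -0.0, -1.82]
force: [-0.8, 0.0, -0.5]
opening: 0.302
```

Run:
```python
from h import *
o=r.get_obs(); print(o['t'],o['tcp_pos'],o['ee_rot'],o['force'],o['opening'])
c=grab('wrist','w7')
```

```text
8.15 [6.05251000e-01 4.97140947e-04 1.20204230e-01] [-3.14124727e+00 -6.75462425e-05 -1.81994932e+00] [-0.78028096  0.03712651 -0.50651148] 0.30213531613316724
```

View pics/w7.png

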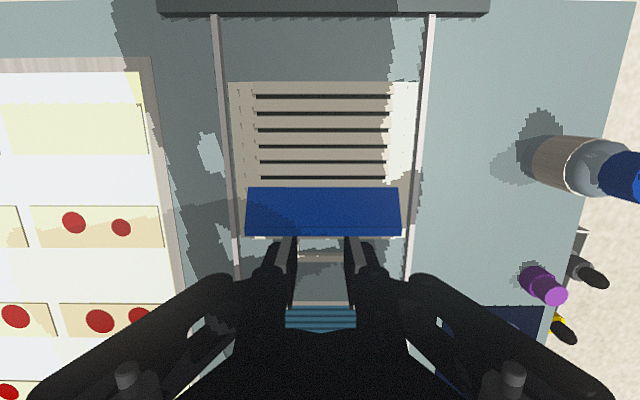

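{"op": "move_arm", "data": {"targets": [[0, 0.004, 0, 0, -0.4], [0, 0.01, -0.01, 0, -0.4], [0, 0.02, -0.04, 0, -0.4], [0, 0.05, -0.05, 0, -0.4], [0, 0.05, -0.03, 0, -0.4], [0, 0.03, 0, 0, -0.4], [0, 0, 0, 0, -0.4]]}}

```text
t: 9.07
tcp_pos: [0.4491, 0.0403, 0.2459]
ee_rot: [-3.14, 0.0, -1.819]
force: [-0.7, 0.4, -0.2]
opening: 0.298
```

Run:
```python
from h import *
o=r.get_obs(); print(o['t'],o['tcp_pos'],o['ee_rot'],o['force'],o['opening'])
c=grab('wrist','w8')
s=grab('scene'); f=s['frame'][150:260,200:400]; save(cv2.resize(f,(800,440),interpolation=cv2.INTER_CUBIC),'sc8')
d=grab('side'); f=d['frame'][130:280,260:450]; save(cv2.resize(f,(760,600),interpolation=cv2.INTER_CUBIC),'si8')
```

```text
9.075 [0.44913079 0.04026823 0.24589118] [-3.13987241e+00  3.18941558e-04 -1.81883426e+00] [-0.68210886  0.35664543 -0.24134508] 0.2984812253806129
```

View pics/w8.png

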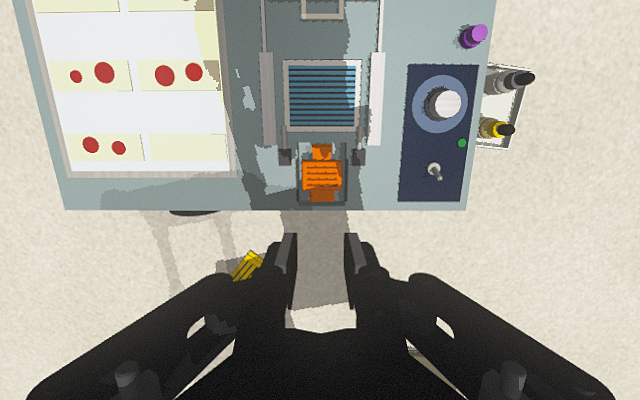

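View pics/sc8.png

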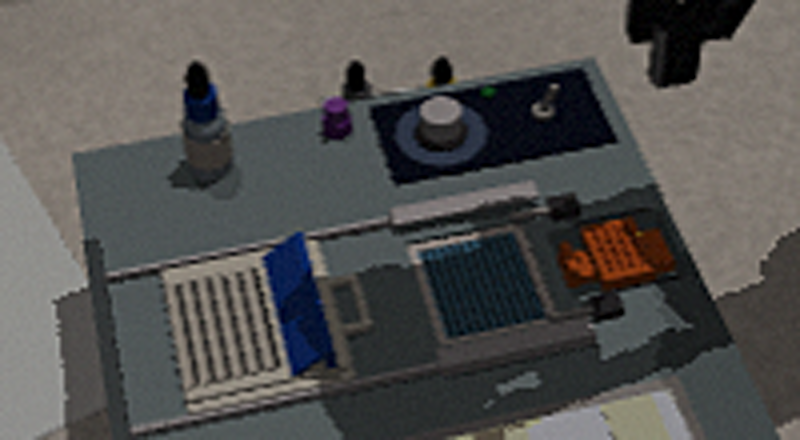

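View pics/si8.png

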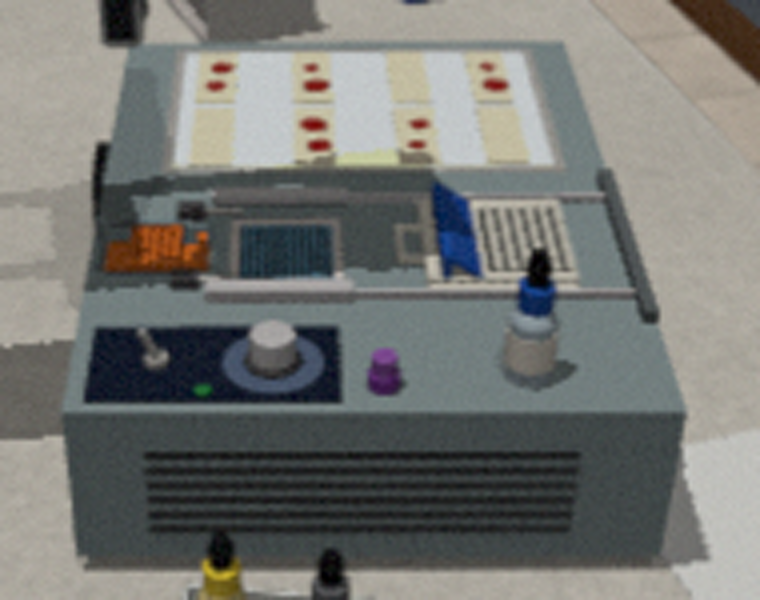

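Run:
```python
from h import *
th=np.radians(-14.35);R=np.array([[np.cos(th),-np.sin(th)],[np.sin(th),np.cos(th)]])
t=np.array([.4540,.0363])-R@[-.1292,-.0026]; print(t)
vf=lambda P:np.round(np.r_[R.T@(P[:2]-t),P[2]]*1000,1)
c=r.camera('scene'); d=r.camera('side')
for q in [(350,278),(372,326),(165,270),(190,408),(320,240),(350,378)]: print('scene',vf(onz(c,q[0]/4+200,q[1]/4+150,.114)),vf(dep(c,q[0]/4+200,q[1]/4+150)))
for q in [(395,225),(397,262),(428,283),(578,282),(562,202)]: print('side',vf(onz(d,q[0]/4+260,q[1]/4+130,.114)))
w=r.camera('wrist')
for q in [(301,19),(344,19),(284,131),(359,131)]: print('wrist',vf(onz(w,*q,.114)))
for q in [(190,285),(205,380),(270,370)]: print('plate',vf(dep(c,q[0]/4+200,q[1]/4+150)))
```

```text
[0.57981333 0.00679736]
scene [ 17.3 -15.  114. ] [ 17.7 -12.5 116.9]
scene [ 13.4  18.9 114. ] [ 13.   16.4 110.8]
scene [109.4 -45.3 114. ] [109.4 -45.5 113.8]
scene [110.1  45.4 114. ] [110.1  45.5 114.1]
scene [ 27.  -44.8 114. ] [ 26.4 -48.6 109.7]
scene [ 31.2  47.8 114. ] [ 31.   46.4 112.1]
side [ 15.6  14.6 114. ]
side [ 14.5 -24.1 114. ]
side [ 30.2 -45.1 114. ]
side [112.2 -44.5 114. ]
side [115.6  39.6 114. ]
wrist [ 17.5  16.9 114. ]
wrist [ 17.5 -19.7 114. ]
wrist [-75.9  34.5 114. ]
wrist [-75.8 -36.  114. ]
plate [ 98.3 -29.  117.3]
plate [100.4  33.8 118.2]
plate [ 68.4  33.2 114.5]
```

Tail is at x ≈ 15–17, the plate spans about 30 to 111 mm (centre ≈ 71), square and flat between the strips. The filter is uncovered and the bottles and cap have not moved.

```bash
python3 -c "
from rig import r
print(r.get_obs()['t'],r.sign_off())"
```

```text
the job is handed in; nothing more can be done
9.375 None
```

The fan filter is open and the job is handed in, at 9.4 s of the 35 s allowed. With the fingers shut I pressed the orange tab with about 9 N, and the wrist picture showed the lid spring forward past the tooth. I then pushed it by the blue ridge with two slightly opened fingertips, about 104 mm straight along the lane, and backed the gripper away clear.

- **Lid:** my last measurements, good to a few mm, put the plate at x ≈ 30 to 111 mm in the viewer's frame, so its middle is at about 71 mm, the landing point. Its rearmost point is at x ≈ 15–17 mm. It lies square between the side strips and clear of both the rails and the rim.
- **Flatness:** the depth readings on the plate ranged from about 114 to 118 mm, close to the 116 mm expected for its top face. I took them as flat; the pictures agree.
- **Surroundings:** the filter is completely uncovered. The bottles, the tube cap and the yellow look-alike lid show no movement in the pictures.
- **Disagreement:** the scene and side cameras differed by about 5 mm on the viewer's position, so I used the close-up wrist view for the pressing and pushing. No check failed.

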